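# Square a glass strip in the strip breaker and set its force lever

## Task

On the glass strip breaker, slide the loose glass strip across the deck, without lifting it, into the corner so that its long side lies flush along the side fence and its end butts against the end stop. Then swing the black force lever round until it points straight at the dark steel index pointer, without running past it, and leave both so. Leave the collar, the chuck key and the parts box where they are.

Things in the scene. Friction and masses are not known exactly. Their poses are not given: they have to be found in the camera images.
- machine: Glass strip breaker: fixed low white bench machine, 280 (x) x 500 (y) mm, flat bare-metal deck 50 mm above the table. Origin: centre of its underside, on the table; z up. Offsets below are in its frame in mm, heights above the deck. Lever pivot at (20, 90). A white housing 40 high stands behind the fence (x 72 to 128, y -220 to -50).
- corner (a point): Home corner at deck height, at (50, -215) in the machine's frame. From it the dark side fence, a bar 12 high, runs along the machine's +y for 172 mm, its working face looking to -x; the dark end stop, a bar 12 high, runs along -x for 88 mm, its working face looking to +y.
- glass: Loose flat strip of greenish glass, 40 (its x) x 120 (its y, the long way) x 12 mm thick, about 0.15 kg, lying on the deck. Origin: centre of its underside. Pushed fully home its origin is at (30, -155) mm in the machine's frame with its long side along the machine's y. It starts 30 to 70 mm short of home both ways and up to 15 degrees askew, with friction on the deck.
- pivot (a point): Point on the lever's vertical hinge axis, 45 mm above the deck (95 above the table), at the lever's mid height.
- lever_tip (a point): Pointed free end of the black force lever, 110 mm from the pivot, at mid height, 45 mm above the deck. The lever is a level straight arm 16 mm wide and 18 mm high (36 to 54 mm above the deck), clear underneath, on a round hub of radius 21 mm.
- force_lever (a joint): Lever angle in rad, 0 to 2.6. At 0 the lever points along the machine's -x (towards the robot); it grows clockwise seen from above: at 1.57 it points along the machine's +y. Starts between 0 and 0.35. It takes about 2 N at the arm to move and stays where it is left.
- index: Dark steel index pointer fixed on the deck outside the lever's reach: block 26 x 20 x 16 mm with a pointed nose and a screw on top (24 high in all, below the lever). Origin: on the lever's pivot axis at deck height; its x axis runs level from there through the nose, z up; the lever must lie along this x axis. It stands at a lever angle between 0.95 and 2.15 rad.
- index_tip (a point): Nose of the index pointer, 118 mm from the pivot axis, 16 mm above the deck.
- collar: Bystander: dark steel stepped collar, 52 mm across, 34 mm high, standing on the deck beyond the fence's end, near the far edge. Origin: centre of its underside.
- chuck_key: Bystander: T-shaped chuck key, blue cross bar 100 mm, dark shank 70 mm, 16 mm high, lying on the table left of the machine. Origin: under the middle of the cross bar.
- parts_box: Bystander: clear open box 100 x 130 x 50 mm with metal stubs, on the table right of the machine. Origin: centre of its underside.
There are look-alikes about, which are no part of the job. Of the things that look like the glass, the middle-sized one is meant.

How it is judged:
On the way, in this order (a step that is already met when the one before it is completed fails the run):
1. the glass strip lies in the corner, flush along the fence and against the end stop (x of glass in the frame of machine above 0.026 m and y of glass in the frame of machine below -0.151 m and angle between the y axis of glass and the y axis of machine, either way round below 0.06 rad and angle between glass's own z axis and vertical below 0.06 rad), for 0.2 s.
2. with the glass home, the force lever points at the index pointer (all of step 1 and y of lever_tip in the frame of index between -0.01 and 0.01 m and x of lever_tip in the frame of index above 0.05 m), for 0.3 s.
At the end, for the whole second after the job is handed in: The glass lies flat in the corner, its centre within 4 mm of home from fence and from end stop, its long side within 0.06 rad of the fence; the lever's tip is within 10 mm (about 5 degrees) either side of the index pointer's line; glass and lever are at rest (all of step 2 and linear speed of glass below 0.01 m/s and velocity of joint force_lever between -0.05 and 0.05 rad/s); the robot touches nothing.
It fails at once if the lever's tip runs more than 20 mm past the index pointer's line (y of lever_tip in the frame of index below -0.02 m).
It fails at once if the glass is lifted more than 20 mm off the deck (height (world z) of glass above 0.07 m).
It fails at once if the collar is moved more than 30 mm (distance of collar from where it was at the start of the episode above 0.03 m).
It fails at once if the chuck key is moved more than 30 mm (distance of chuck_key from where it was at the start of the episode above 0.03 m).
It fails at once if the parts box is moved more than 30 mm (distance of parts_box from where it was at the start of the episode above 0.03 m).
It also fails if it takes over 64 s, if anything falls off the work surface, if the arm or the gripper's body presses on something with over 40 N, if the wrist force passes 120 N, or if a joint passes its speed limit or range.

## Robot

A 6-joint arm with a two-finger parallel gripper is mounted at the origin on the work surface. World frame = base frame: x ahead of the robot, y to its left, z up, the work surface at z = 0. Lengths are in m, angles in rad, forces in N, time in s.
With the tool pointing down it reaches from about 0.375 to 0.975 m from the base axis. Payload 3.8 kg.
Tool frame: the origin (TCP) lies at the very end of the fingers, on their centre line; the grasp point (between the pads) lies 19 mm behind it; z points along the fingers, y is the line along which they close (so a half turn about z gives the same grasp; the last joint's range is limited). The gripper opens to 88 mm and grips with 3 to 60 N. Pads are 18 mm wide; open, the fingers measure 123 mm over their backs; the gripper's body (75 mm by 187 mm) begins 45 mm behind the grasp point.
Start: joints at [-1.364, 0.264, 1.604, -0, 1.274, -0.037], TCP at [0.163, -0.655, 0.239] pointing down, gripper open.
Joint ranges: [-2.63, 2.63], [-0.94, 2.18], [0.31, 2.57], [-1.31, 4.45], [0, 2.66], [-2.55, 2.55]. Speed limits (rad/s): [2.57, 2.57, 3.14, 3.14, 3.14, 3.14].

## Interface

Orientations are given as a unit quaternion [x, y, z, w].
In Python, from rig import ctrl gives the robot as it stands. The module is installed in compiled form; this text tells all that it offers.
- The arm moves only by the tool play_rows, never from a script. Its argument "moves" is a list of rows, each a list of 5 numbers: the opening, from 0 (shut) to 1 (fully open), then the shift along the tool's x, y, z in m, then the turn about the tool's z in units of 6 degrees (1.0 is 6 degrees). A call has 1 to 10 rows; each row is the pose to reach, as a shift and turn from the pose commanded when the call began, along the tool's axes at that moment; what a row does not reach only later rows make up. A row lasts 1/12 s, in which the tool goes at most 41.7 mm and 7.16 degrees, less where a joint would pass 70% of its speed; a pose out of reach is approached as far as the arm can. A call with a gripper value outside its range is refused whole. The fingers move at their own pace and stop on an object; the grip force is fixed at half the most. Time passes only in rows, so rows that repeat a pose let the fingers close. It gives the time, the measured TCP pose, the force, the opening and the grip force at its end, in the units of the state.
- ctrl.get_obs(): the state, without advancing time (a new reading comes with each control period).
- ctrl.get_image(name): name is "side" or "top"; returns a dict with "color" (420x560x3 uint8, red, green, blue), "depth" (420x560 float32, m along the optical axis (not along the pixel's ray), 0 where there is no reading), "intrinsics" (3x3 intrinsics, pixels), "R" (3x3) and "t" (3): a world point X has camera coordinates R X + t. Camera axes: x right, y down, z forward; pixel columns grow to the right and rows downward; lengths in m; the calibration is good to about 2 mm. A picture is of the moment at which its call begins.
- ctrl.job_done(): hands the job in; it is judged then, once.
The state is a dict: "time": time; "qpos": joint angles; "joint_velocities": joint speeds; "effort": joint torques, N m; "position": TCP position; "eef_rot": TCP orientation; "contact_force": force on the tool from outside, world axes, zero at the start; "ft_torque": the same for the moment, N m; "grip_width": finger opening in m; "finger_force": force on a finger pad.
Only numpy, scipy, OpenCV 4.12 (cv2) and the standard library are available. Lean on these libraries where they do the work, as an engineer would, in place of code of your own. Each camera call takes 0.05 s, during which the arm holds its last target. There are 200 camera calls.

## Working session

There is one attempt and no reset: what is moved stays moved. The work goes in short steps, Python scripts to look and compute and a tool call to move; the robot and the scene stay as the last step left them, time stands still between calls to the robot, and variables do not carry over. Pictures are saved under pics/ and viewed, at most 10 in all, crops included, and the job is handed in when it is done.

Besides the shell and the picture viewer there is one more tool, called after "Request:" as a command line: name --pt "numbers of a row" for each row, then --argument value for the rest. play_rows: Moves the arm, as the interface text tells. Its arguments: {"type":"object","properties":{"moves":{"type":"array","items":{"type":"array","items":{"type":"number"}}}},"required":["moves"]}

```bash
mkdir -p pics; cat > h.py <<'E'
import numpy as np, cv2
from rig import ctrl
def grab(n,save=None):
    d=ctrl.get_image(n)
    if save: cv2.imwrite(f'pics/{save}.png',d['color'][:,:,::-1])
    return d
def ray(d,uv,z):
    uv=np.atleast_2d(uv).astype(float);K=d['intrinsics'];R=d['R'];t=d['t']
    r=np.c_[uv,np.ones(len(uv))]@np.linalg.inv(K).T@R   # R^T dir
    c=-R.T@t
    return c+r*((z-c[2])/r[:,2])[:,None]
def cloud(d):
    h,w=d['depth'].shape;u,v=np.meshgrid(np.arange(w),np.arange(h));z=d['depth']
    P=np.stack([u*z,v*z,z],-1)@np.linalg.inv(d['intrinsics']).T
    return (P-d['t'])@d['R']
def proj(d,X):
    p=(np.atleast_2d(X)@d['R'].T+d['t'])@d['intrinsics'].T
    return p[:,:2]/p[:,2:]
E
python3 - <<'E'
from h import *
for n in('top','side'):
    d=grab(n,n+'0'); np.savez(f'{n}0.npz',**d); print(n,-d['R'].T@d['t'],d['R'][2],d['intrinsics'][0,0])
o=ctrl.get_obs(); print(o['position'],o['eef_rot'],o['grip_width'],o['time'])
E
```

```text
top [0.3795499  0.0252547  1.26634024] [ 1.33441284e-01 -2.22335031e-04 -9.91056696e-01] 486.65644663881795
side [0.44292462 0.73744651 0.77179825] [ 0.07177953 -0.71714646 -0.69321617] 407.7562667542607
[ 0.16282786 -0.65441481  0.2375205 ] [ 9.92579138e-01  1.21596354e-01 -7.46958777e-05 -9.87840077e-04] 0.08811944489762373 0.1
```

View pics/top0.png

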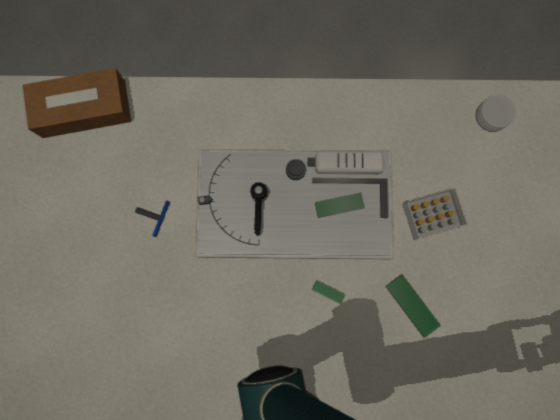

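View pics/side0.png

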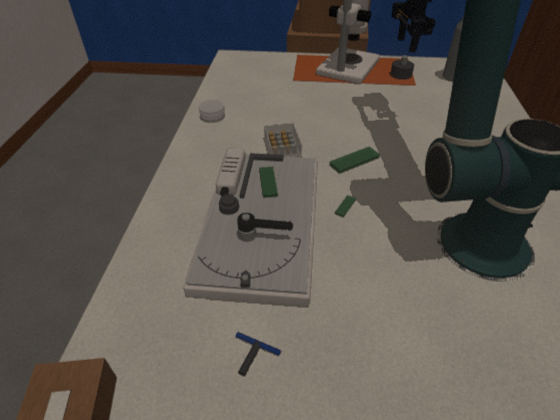

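Top view: the green pieces are on the deck at (340,205), a small one on the table at (328,292) and a large one at (413,305). The one on the deck is the middle-sized strip and lies where the text puts it. The fence/stop corner is at about (386,181), the lever hub at (259,190) with its tip at (258,233), and the index at (205,200). The side view agrees: glass (268,181), hub (246,224), index (245,279). Next I measure these and confirm in a crop.

```bash
python3 - <<'E'
from h import *
for n in('top','side'):
    d=dict(np.load(n+'0.npz')); c=d['color'];P=cloud(d)
    hsv=cv2.cvtColor(c,cv2.COLOR_RGB2HSV)
    g=cv2.inRange(hsv,(50,80,40),(88,255,255))
    for ct in cv2.findContours(g,cv2.RETR_EXTERNAL,cv2.CHAIN_APPROX_NONE)[0]:
        if 60<cv2.contourArea(ct)<2500:
            m=np.zeros_like(g);cv2.drawContours(m,[ct],-1,255,-1);m=cv2.erode(m,np.ones((3,3)))
            z=np.median(P[m>0][:,2]) if m.any() else 0
            X=ray(d,ct[:,0],z); r=cv2.minAreaRect((X[:,:2]*1000).astype(np.float32))
            print(n,'green',ct[:,0].mean(0).round(),'z',z.round(4),r)
    # deck top
    Z=P[:,:,2]; m=((Z>.042)&(Z<.058)&(abs(P[:,:,0]-.5)<.3)&(abs(P[:,:,1])<.4)).astype(np.uint8)
    m=cv2.morphologyEx(m,cv2.MORPH_CLOSE,np.ones((5,5)))
    ct=max(cv2.findContours(m,cv2.RETR_EXTERNAL,cv2.CHAIN_APPROX_NONE)[0],key=cv2.contourArea)
    r=cv2.minAreaRect((ray(d,ct[:,0],.05)[:,:2]*1000).astype(np.float32)); print(n,'deck',r,np.median(Z[m>0]))
    # dark things on deck
    v=hsv[:,:,2]; dm=((v<70)).astype(np.uint8)
    hull=np.zeros_like(dm);cv2.drawContours(hull,[ct],-1,1,-1);hull=cv2.dilate(hull,np.ones((9,9)));dm&=hull
    for k in cv2.findContours(dm,cv2.RETR_EXTERNAL,cv2.CHAIN_APPROX_NONE)[0]:
        if cv2.contourArea(k)>25:
            mm=np.zeros_like(dm);cv2.drawContours(mm,[k],-1,1,-1)
            z=np.median(Z[mm>0]); x=cv2.minAreaRect((ray(d,k[:,0],z)[:,:2]*1000).astype(np.float32))
            print(n,'dark',cv2.boundingRect(k),z.round(4),np.round(x[0]),np.round(x[1]),round(x[2],1))
d=np.load('top0.npz')['color'][140:345,185:475,::-1]
cv2.imwrite('pics/crop0.png',cv2.resize(d,(800,566),interpolation=cv2.INTER_CUBIC))
E
```

```text
top green [254. 400.] z 0.3071 ((148.00051879882812, 54.94504928588867), (62.098236083984375, 60.234928131103516), 8.953144073486328)
top green [328. 291.] z 0.0091 ((347.5277404785156, -106.68714141845703), (76.27452087402344, 22.213298797607422), 65.13717651367188)
top green [413. 305.] z 0.0165 ((314.27081298828125, -319.875732421875), (154.68316650390625, 50.3824462890625), 36.69698715209961)
top deck ((569.3353271484375, -19.003021240234375), (276.1875, 493.6221008300781), 0.16078464686870575) 0.05015559595908961
top dark (199, 196, 13, 9) 0.0655 [572. 206.] [19. 31.] 8.8
top dark (250, 182, 19, 54) 0.1052 [547.  64.] [128.  43.] 7.0
top dark (355, 179, 33, 39) 0.0618 [ 581. -210.] [97. 78.] 1.0
top dark (286, 160, 20, 20) 0.0815 [648. -20.] [48. 47.] 0.6
top dark (308, 158, 7, 8) 0.0805 [669. -58.] [18. 15.] 0.0
side green [518. 258.] z 0.0126 ((-66.33800506591797, 50.14701843261719), (138.59002685546875, 44.448638916015625), 46.08557891845703)
side green [268. 182.] z 0.061 ((563.7252197265625, -124.86817932128906), (34.748470306396484, 120.2913589477539), 12.623229026794434)
side green [354. 159.] z 0.0153 ((312.26971435546875, -317.96234130859375), (143.22900390625, 52.01681900024414), 36.00181579589844)
side green [516. 160.] z 0.2949 ((47.50404739379883, 45.5343132019043), (86.26225280761719, 25.691381454467773), 79.61814880371094)
side green [483. 161.] z 0.3015 ((117.570068359375, 50.67136764526367), (116.82501983642578, 68.52128601074219), 74.34085083007812)
side deck ((568.5782470703125, -14.815200805664062), (500.3375549316406, 271.7590637207031), 89.9439697265625) 0.04919583485908838
side dark (240, 271, 11, 17) 0.0651 [572. 213.] [22. 43.] 5.4
side dark (237, 213, 56, 28) 0.0979 [546.  83.] [129.  87.] 5.4
side dark (219, 189, 20, 26) 0.0733 [652. -22.] [48. 98.] 11.7
side dark (259, 167, 19, 31) 0.0609 [ 564. -124.] [ 39. 127.] 12.7
side dark (240, 154, 44, 44) 0.0606 [ 584. -154.] [203.  99.] 89.0
```

View pics/crop0.png

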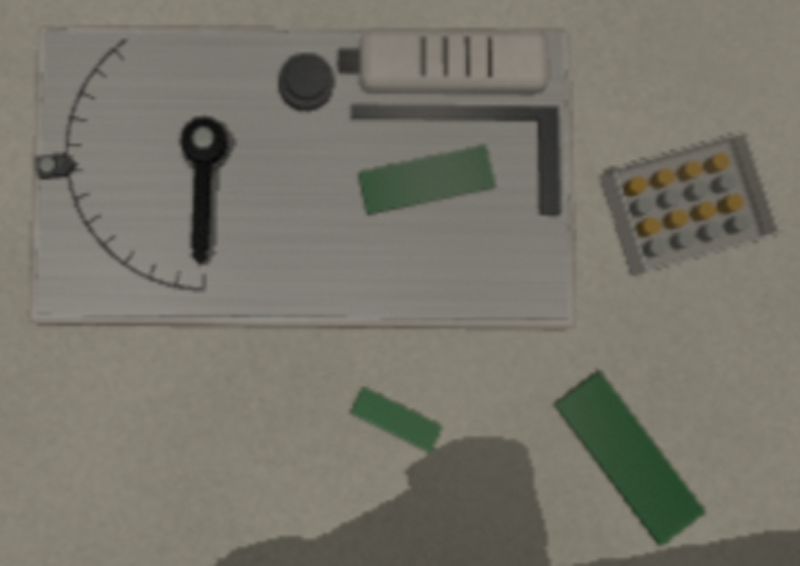

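The crop confirms it: the deck strip is midway in size between the small and large table pieces, so it is the one meant. Now the precise positions.

```bash
cat > meas.py <<'E'
from h import *
def glass(d,z=.062):
    c=d['color'].astype(int);q=proj(d,[[.57,-.12,z]])[0]
    m=((c[:,:,1]-c[:,:,0]>14)&(c[:,:,1]>c[:,:,2]+5)).astype(np.uint8)
    P=cloud(d); m&=((P[:,:,2]>.04)&(P[:,:,2]<.085)).astype(np.uint8)
    ct=max(cv2.findContours(m,cv2.RETR_EXTERNAL,cv2.CHAIN_APPROX_NONE)[0],key=cv2.contourArea)
    r=cv2.minAreaRect((ray(d,ct[:,0],z)[:,:2]*1000).astype(np.float32));b=cv2.boxPoints(r)
    e=b[1]-b[0];f=b[2]-b[1];l=e if np.linalg.norm(e)>np.linalg.norm(f) else f
    a=np.degrees(np.arctan2(l[1],l[0]))%180
    return np.round(r[0],1),np.round(sorted(r[1]),1),round(a,2)
def lever(d):
    m=(d['color'].max(2)<48).astype(np.uint8);P=cloud(d)
    Z=P[:,:,2]; m&=((Z>.078)&(Z<.115)&(P[:,:,1]>-.0)&(P[:,:,1]<.25)&(abs(P[:,:,0]-.57)<.15)).astype(np.uint8)
    return P[m>0],np.argwhere(m)[:,::-1]
E
python3 - <<'E'
from meas import *
for n in('top','side'):
    d=dict(np.load(n+'0.npz')); print(n,glass(d))
    P=cloud(d);Z=P[:,:,2]
    # fence, stop edges from depth + dark
    v=d['color'].max(2); m=(v<75)&(abs(Z-.062)<.006)
    Q=ray(d,np.argwhere(m)[:,::-1],.062)*1000
    F=Q[(Q[:,1]<-65)&(Q[:,1]>-215)&(Q[:,0]>600)&(Q[:,0]<650)]
    S=Q[(Q[:,1]<-215)&(Q[:,1]>-260)&(Q[:,0]>540)&(Q[:,0]<600)]
    for nm,A,i,s in(('fence',F,1,-1),('stop',S,0,1)):
        if len(A)<20: print(n,nm,len(A));continue
        bins=np.arange(A[:,i].min(),A[:,i].max(),6);pts=[]
        for b in bins:
            w=A[(A[:,i]>=b)&(A[:,i]<b+6)][:,1-i]
            if len(w): pts.append((b+3,w.min() if s<0 else w.max()))
        pts=np.array(pts);k=np.polyfit(pts[:,0],pts[:,1],1);print(n,nm,'slope',k[0].round(4),'at',pts[:,0].mean().round(1),np.polyval(k,pts[:,0].mean()).round(1),'edge extents',A[:,0].min().round(),A[:,0].max().round(),A[:,1].min().round(),A[:,1].max().round())
    L,uv=lever(d);X=ray(d,uv,.104)*1000
    A=X[X[:,0]<545];print('lever npts',len(X)); 
    if len(A)>10:
        vx,vy,x0,y0=cv2.fitLine(A[:,:2].astype(np.float32),cv2.DIST_HUBER,0,.01,.01).ravel();print('line',vx,vy,x0,y0,'min/max x',X[:,0].min(),X[:,0].max())
        H=X[X[:,0]>X[:,0].max()-38]; print('hub',cv2.minEnclosingCircle(H[:,:2].astype(np.float32)))
    m=(v<110)&(Z>.058)&(Z<.08)&(P[:,:,1]>.17)&(P[:,:,1]<.24)&(abs(P[:,:,0]-.57)<.15)
    Q=ray(d,np.argwhere(m)[:,::-1],.066)*1000; print('index',Q.mean(0),cv2.minAreaRect(Q[:,:2].astype(np.float32)),'nose',Q[Q[:,1].argmin()])
E
```

```text
top (array([ 563. , -130.2]), array([ 37.1, 117.3]), np.float32(101.96))
top fence slope -0.0096 at -143.0 621.3 edge extents 621.0 630.0 -213.0 -67.0
top stop slope -0.0217 at 570.9 -234.7 edge extents 541.0 599.0 -250.0 -232.0
lever npts 377
line 0.9997407 -0.022770256 515.21405 72.13235 min/max x 484.08673573081643 608.4725778804493
hub ((589.3087768554688, 69.38529205322266), 21.527259826660156)
index [572.8107151  206.84037568  66.        ] ((572.85986328125, 205.33670043945312), (21.267173767089844, 35.20841979980469), 6.992408752441406) nose [574.1243335  187.99715354  66.        ]
side (array([ 564.3, -127.9]), array([ 36.8, 118. ]), np.float32(102.9))
side fence slope -0.0012 at -139.8 620.3 edge extents 619.0 632.0 -215.0 -67.0
side stop slope -0.002 at 570.2 -226.6 edge extents 540.0 600.0 -250.0 -224.0
lever npts 511
line 0.9988561 -0.047816947 513.3974 81.43046 min/max x 481.612628266035 643.6286976671126
hub ((624.8359375, 57.671478271484375), 36.02261734008789)
index [572.32851803 212.23296633  66.        ] ((572.5541381835938, 211.0970001220703), (17.312896728515625, 37.63737106323242), 8.70786190032959) nose [573.26837733 192.42346083  66.        ]
```

Measured:
- **Machine:** origin about (570, -19.5), yaw about 0.
- **Glass:** (563, -130), long axis at 102°. Home is (600, -174.5).
- **Lever:** pivot (589.5, 70), angle about 0.03.
- **Index:** about 1.447 rad.

I'll go over the glass first.

Request:
play_rows --pt "0.7 0.026 -0.021 0 -0.75" --pt "0.7 0.052 -0.042 0 -1.5" --pt "0.7 0.078 -0.063 0 -2.25" --pt "0.7 0.104 -0.083 0 -3.0" --pt "0.7 0.13 -0.104 0 -3.75" --pt "0.7 0.156 -0.125 0 -4.5" --pt "0.7 0.182 -0.146 0 -5.25" --pt "0.7 0.208 -0.167 0 -6.0" --pt "0.7 0.234 -0.188 0 -6.75" --pt "0.7 0.26 -0.208 0 -7.5"

```text
time: 0.93
position: [0.3655, -0.3886, 0.2383]
eef_rot: [0.87, 0.494, -0.0, -0.0]
contact_force: [-0.1, -0.2, 0.3]
grip_width: 0.0615
finger_force: 0.0
```

```bash
cat > to.py <<'E'
import sys
from h import *
from scipy.spatial.transform import Rotation as Ro
# usage: to.py x y z(mm) yaw(deg): shift in tool axes + turn units
def delta(x,y,z,yaw):
    o=ctrl.get_obs();R=Ro.from_quat(o['eef_rot']).as_matrix();p=np.array(o['position'])*1000
    yw=np.degrees(np.arctan2(R[1,0],R[0,0]))
    d=(R.T@(np.array([x,y,z])-p)).round(1); t=-((yaw-yw+180)%360-180)/6
    print('at',p.round(1),'yaw',round(yw,2),'shift',d,'turn',round(t,2),'f',np.round(o['contact_force'],1),'w',round(o['grip_width'],4),'t',o['time'],'j6',round(o['qpos'][5],2))
if __name__=='__main__': delta(*map(float,sys.argv[1:5]))
E
python3 to.py 563.3 -130 140 102.3
```

```text
at [ 365.5 -388.6  238.3] yaw 59.18 shift [323.4  37.5  98.3] turn -7.19 f [-0.1 -0.2  0.3] w 0.0615 t 0.9333 j6 -0.32
```

Request:
play_rows --pt "0.7 0.04 0.005 0.01 -0.9" --pt "0.7 0.08 0.009 0.02 -1.8" --pt "0.7 0.12 0.014 0.03 -2.7" --pt "0.7 0.16 0.019 0.04 -3.6" --pt "0.7 0.2 0.023 0.05 -4.5" --pt "0.7 0.24 0.028 0.06 -5.4" --pt "0.7 0.28 0.033 0.075 -6.3" --pt "0.7 0.315 0.037 0.09 -7.2" --pt "0.7 0.3235 0.0375 0.098 -7.2" --pt "0.7 0.3235 0.0375 0.098 -7.2"

```text
time: 1.77
position: [0.5632, -0.1299, 0.1378]
eef_rot: [0.627, 0.779, -0.001, -0.002]
contact_force: [-0.2, -0.3, -0.5]
grip_width: 0.0617
finger_force: 0.0
```

```bash
python3 to.py 563.3 -130 54 102.3
```

```text
at [ 563.2 -129.9  137.8] yaw 102.33 shift [-0.4  0.5 83.8] turn 0.01 f [-0.2 -0.3 -0.5] w 0.0617 t 1.7667 j6 -0.49
```

Request:
play_rows --pt "0.7 0 0 0.03 0" --pt "0.7 0 0 0.055 0" --pt "0.7 0 0 0.075 0" --pt "0.7 0 0 0.082 0" --pt "0.7 0 0 0.0835 0" --pt "0.6 0 0 0.0835 0" --pt "0.5 0 0 0.0835 0" --pt "0.45 0 0 0.0835 0" --pt "0.4 0 0 0.0835 0" --pt "0.4 0 0 0.0835 0"

```text
time: 2.6
position: [0.5652, -0.1332, 0.059]
eef_rot: [0.628, 0.778, 0.0, 0.002]
contact_force: [-0.4, -1.3, 4.9]
grip_width: 0.039
finger_force: 30.0
```

```bash
python3 to.py 563.3 -130 54 90
```

```text
at [ 565.2 -133.2   59. ] yaw 102.17 shift [ 3.5 -1.2  5. ] turn 2.03 f [-0.4 -1.3  4.9] w 0.039 t 2.6 j6 -0.49
```

Request:
play_rows --pt "0.4 0 0 0 0" --pt "0.4 0 0 0 0"

```text
time: 2.77
position: [0.5653, -0.1332, 0.059]
eef_rot: [0.628, 0.778, 0.0, 0.002]
contact_force: [-1.2, -0.7, 6.0]
grip_width: 0.039
finger_force: 30.0
```

```bash
python3 to.py 563.3 -130 54 90; python3 - <<'E'
from meas import *
d=grab('side','side1');cv2.imwrite('pics/side1c.png',cv2.resize(d['color'][100:260,180:380,::-1],(800,640))[:600]);P=cloud(d)
print(glass(d))
E
```

```text
at [ 565.3 -133.2   59. ] yaw 102.18 shift [ 3.5 -1.3  5. ] turn 2.03 f [-1.2 -0.7  6. ] w 0.039 t 2.7667 j6 -0.49
(array([ 562.4, -128.1]), array([ 38.3, 119.7]), np.float32(101.21))
```

View pics/side1c.png

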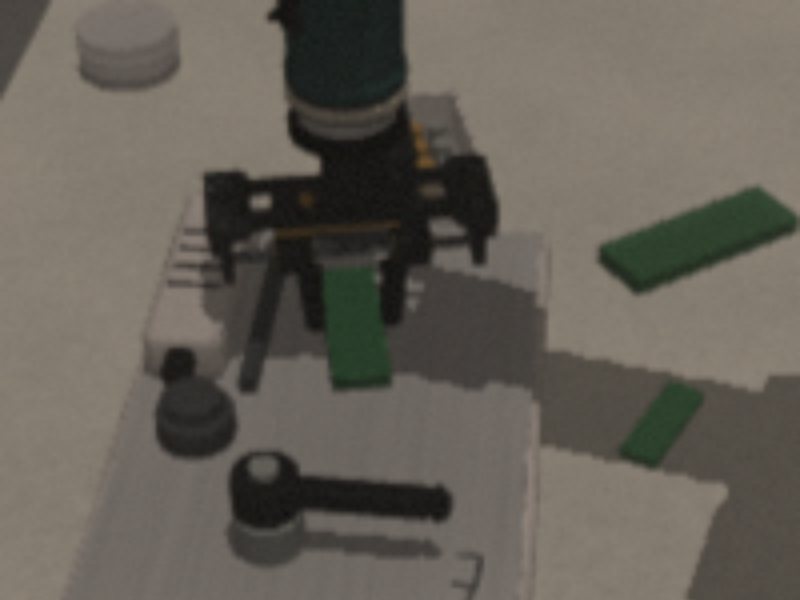

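The fingers straddle the strip at crop (350,290) with a gap to the fence, but they sit about 5 mm high. I'll reopen a little, lower and regrip.

Request:
play_rows --pt "0.55 0 0 0 0" --pt "0.55 0 0 0.001 0" --pt "0.55 0 0 0.002 0" --pt "0.55 0 0 0.003 0" --pt "0.55 0 0 0.004 0" --pt "0.55 0 0 0.004 0"

```text
time: 3.32
position: [0.5634, -0.1323, 0.0525]
eef_rot: [0.628, 0.778, -0.0, -0.001]
contact_force: [-0.6, -0.5, -0.3]
grip_width: 0.0487
finger_force: 0.0
```

Request:
play_rows --pt "0.45 0 0 0 0" --pt "0.4 0 0 0 0" --pt "0.4 0 0 0 0" --pt "0.4 0 0 0 0"

```text
time: 3.65
position: [0.5637, -0.1325, 0.053]
eef_rot: [0.628, 0.778, -0.0, -0.0]
contact_force: [0.1, -0.3, -1.8]
grip_width: 0.0393
finger_force: 30.0
```

```bash
python3 to.py 563.3 -130 54 90; python3 - <<'E'
from meas import *
print(glass(grab('side')))
E
```

```text
at [ 563.7 -132.5   53. ] yaw 102.17 shift [ 2.5  0.1 -1. ] turn 2.03 f [ 0.1 -0.3 -1.8] w 0.0393 t 3.65 j6 -0.49
(array([ 561.7, -127.6]), array([ 38.3, 121.8]), np.float32(102.04))
```

```bash
python3 to.py 573 -174 54 90
```

```text
at [ 563.7 -132.5   53. ] yaw 102.17 shift [-42.6   0.3  -1. ] turn 2.03 f [ 1.1  0.1 -1.9] w 0.0397 t 3.7 j6 -0.49
```

Request:
play_rows --pt "0.4 -0.003 0 -0.001 0.3" --pt "0.4 -0.006 0 -0.001 0.7" --pt "0.4 -0.01 0 -0.001 1.1" --pt "0.4 -0.015 0 -0.001 1.5" --pt "0.4 -0.02 0 -0.001 1.9" --pt "0.4 -0.025 0 -0.001 2.03" --pt "0.4 -0.03 0 -0.001 2.03" --pt "0.4 -0.035 0 -0.001 2.03" --pt "0.4 -0.038 0 -0.001 2.03" --pt "0.4 -0.038 0 -0.001 2.03"

```text
time: 4.53
position: [0.5721, -0.1704, 0.0542]
eef_rot: [0.707, 0.707, 0.0, 0.0]
contact_force: [0.7, -0.4, -0.9]
grip_width: 0.0398
finger_force: 30.0
```

```bash
python3 to.py 573 -174 54 90; python3 - <<'E'
from meas import *
print(glass(grab('side')))
E
```

```text
at [ 572.1 -170.4   54.2] yaw 89.98 shift [-3.6  0.9  0.2] turn -0.0 f [ 0.7 -0.4 -0.9] w 0.0398 t 4.5333 j6 -0.33
(array([ 571.5, -167.6]), array([ 37.9, 116.8]), np.float32(90.54))
```

Request:
play_rows --pt "0.4 -0.002 0 0 0" --pt "0.4 -0.004 0 0 0" --pt "0.4 -0.005 0 0 0" --pt "0.4 -0.006 0 0 0" --pt "0.4 -0.007 0 0 0" --pt "0.4 -0.007 0 0 0"

```text
time: 5.08
position: [0.5719, -0.1755, 0.0542]
eef_rot: [0.707, 0.707, 0.001, -0.001]
contact_force: [0.0, 5.5, -1.3]
grip_width: 0.0396
finger_force: 30.0
```

```bash
python3 to.py 573 -178 54 90
```

```text
at [ 571.9 -175.5   54.2] yaw 89.96 shift [-2.5  1.1  0.1] turn -0.01 f [ 0.   5.5 -1.3] w 0.0396 t 5.0833 j6 -0.34
```

Contact with the end stop (5.5 N in +y). Pressing 1 mm more, then releasing and lifting.

Request:
play_rows --pt "0.4 -0.001 0 0 0" --pt "0.4 -0.001 0 0 0" --pt "0.55 -0.001 0 0 0" --pt "0.55 0 0 0 0" --pt "0.55 0 0 0 0" --pt "0.55 0 0 -0.01 0" --pt "0.55 0 0 -0.03 0" --pt "0.55 0 0 -0.06 0" --pt "0.55 0 0 -0.06 0"

```text
time: 5.83
position: [0.576, -0.1785, 0.121]
eef_rot: [0.707, 0.707, 0.002, 0.005]
contact_force: [1.0, -0.1, 0.7]
grip_width: 0.0485
finger_force: 0.0
```

```bash
python3 to.py 530 -174 114 180; python3 - <<'E'
from meas import *
for n in('top','side'): print(glass(grab(n)))
E
```

```text
at [ 576.  -178.5  121. ] yaw 89.97 shift [  4.5 -46.    6.6] turn -15.0 f [ 1.  -0.1  0.7] w 0.0485 t 5.8333 j6 -0.34
(array([ 571.3, -139.8]), array([38.1, 45.2]), np.float32(89.64))
(array([ 570.6, -171. ]), array([ 38. , 119.4]), np.float32(90.01))
```

Request:
play_rows --pt "0 0.001 -0.005 0 -1.1" --pt "0 0.002 -0.01 0 -2.2" --pt "0 0.003 -0.02 0 -3.3" --pt "0 0.004 -0.03 0 -4.4" --pt "0 0.004 -0.046 0 -5.5" --pt "0 0.004 -0.046 0 -6.6" --pt "0 0.004 -0.046 0 -7.7" --pt "0 0.004 -0.046 0 -8.8" --pt "0 0.004 -0.046 0 -9.9" --pt "0 0.004 -0.046 0 -11"

```text
time: 6.77
position: [0.5248, -0.1725, 0.113]
eef_rot: [0.205, 0.979, 0.0, -0.001]
contact_force: [0.1, 1.2, 0.2]
grip_width: 0.0003
finger_force: 0.0
```

Request:
play_rows --pt "0 0 0 0 -1.1" --pt "0 0 0 0 -2.2" --pt "0 0 0 0 -3.3" --pt "0 0 0 0 -4" --pt "0 0 0 0 -4" --pt "0 0 0 0 -4"

```text
time: 7.27
position: [0.5251, -0.1725, 0.1133]
eef_rot: [0.001, 1.0, 0.0, -0.001]
contact_force: [-0.8, 0.3, -0.3]
grip_width: 0.0004
finger_force: 0.0
```

```bash
python3 to.py 530 -174 55 180
```

```text
at [ 525.1 -172.5  113.3] yaw 179.85 shift [-5.  -1.5 58.3] turn -0.02 f [-0.8  0.3 -0.3] w 0.0004 t 7.2667 j6 -1.93
```

Request:
play_rows --pt "0 0 0 0.02 0" --pt "0 0 0 0.04 0" --pt "0 0 0 0.053 0" --pt "0 0 0 0.058 0" --pt "0 0 0 0.058 0" --pt "0 -0.005 0 0.058 0" --pt "0 -0.01 0 0.058 0" --pt "0 -0.015 0 0.058 0" --pt "0 -0.019 0 0.058 0" --pt "0 -0.023 0 0.058 0"

```text
time: 8.1
position: [0.5499, -0.1729, 0.057]
eef_rot: [0.0, 1.0, -0.0, 0.0]
contact_force: [-2.5, -0.9, 2.4]
grip_width: 0.0007
finger_force: 0.8
```

Request:
play_rows --pt "0 -0.003 0 0 0" --pt "0 -0.006 0 0 0" --pt "0 -0.009 0 0 0" --pt "0 -0.012 0 0 0" --pt "0 -0.015 0 0 0" --pt "0 -0.018 0 0 0" --pt "0 -0.02 0 0 0" --pt "0 -0.02 0 0 0"

```text
time: 8.77
position: [0.5697, -0.1727, 0.0562]
eef_rot: [0.0, 1.0, -0.0, 0.0]
contact_force: [0.4, 0.5, -1.0]
grip_width: -0.0002
finger_force: 0.0
```

```bash
python3 to.py 571 -174 55 180;  python3 - <<'E'
from meas import *
for n in('top','side'): print(glass(grab(n)))
E
```

```text
at [ 569.7 -172.7   56.2] yaw 179.99 shift [-1.3 -1.3  1.2] turn -0.0 f [ 0.4  0.5 -1. ] w -0.0002 t 8.7667 j6 -1.91
(array([ 589.2, -137.4]), array([17.9, 25.1]), np.float32(89.59))
(array([ 599.1, -135.5]), array([37.8, 48.6]), np.float32(89.76))
```

Nearly there: the side view puts the glass at x 599. I'll press gently against the fence.

Request:
play_rows --pt "0 -0.001 0 0 0" --pt "0 -0.002 0 0 0" --pt "0 -0.003 0 0 0" --pt "0 -0.004 0 0 0" --pt "0 -0.005 0 0 0" --pt "0 -0.005 0 0 0"

```text
time: 9.37
position: [0.5712, -0.1726, 0.056]
eef_rot: [-0.0, 1.0, 0.0, -0.003]
contact_force: [-9.2, 0.4, 7.8]
grip_width: 0.0005
finger_force: 4.5
```

Request:
play_rows --pt "0 0 0 0 0" --pt "0 0.01 0 0 0" --pt "0 0.03 0 0 0" --pt "0 0.05 0 -0.04 0" --pt "0 0.06 0.03 -0.08 0" --pt "0 0.065 0.07 -0.11 0" --pt "0 0.065 0.11 -0.11 0" --pt "0.3 0.065 0.15 -0.11 0" --pt "0.5 0.065 0.19 -0.11 0" --pt "0.5 0.065 0.19 -0.11 0"

```text
time: 10.2
position: [0.5091, 0.0218, 0.1673]
eef_rot: [-0.001, 1.0, 0.001, 0.002]
contact_force: [0.3, -0.7, -0.6]
grip_width: 0.0184
finger_force: 0.0
```

```bash
python3 to.py 504.5 72.5 150 178;  python3 - <<'E'
from meas import *
for n in('top','side'):
    d=grab(n,n+'2'); np.savez(n+'2.npz',**d); print(glass(d))
    v=d['color'].astype(int);Z=cloud(d)[:,:,2]
    # gap check: stop/fence dark edges
    Q=ray(d,np.argwhere((v.max(2)<75)&(abs(Z-.062)<.005))[:,::-1],.062)*1000
    S=Q[(Q[:,1]<-215)&(Q[:,1]>-260)&(Q[:,0]>535)&(Q[:,0]<575)];F=Q[(Q[:,1]<-65)&(Q[:,1]>-110)&(Q[:,0]>600)&(Q[:,0]<650)]
    print('stop face',np.percentile(S[:,1],95) if len(S) else None,'fence',np.percentile(F[:,0],5) if len(F) else None)
d=np.load('top2.npz')['color'][150:245,290:400,::-1];cv2.imwrite('pics/c2.png',cv2.resize(d,(690,596),interpolation=cv2.INTER_CUBIC))
E
```

```text
at [509.1  21.8 167.3] yaw -179.86 shift [ 4.5 50.7 17.4] turn 0.36 f [ 0.3 -0.7 -0.6] w 0.0184 t 10.2 j6 -1.58
(array([ 599.9, -174. ]), array([ 38.3, 118.7]), np.float32(90.55))
stop face -234.51976926434733 fence 620.8495475850112
(array([ 600.2, -169.8]), array([ 38.1, 118.1]), np.float32(89.81))
stop face -225.2709206337899 fence 609.8343007741778
```

View pics/c2.png

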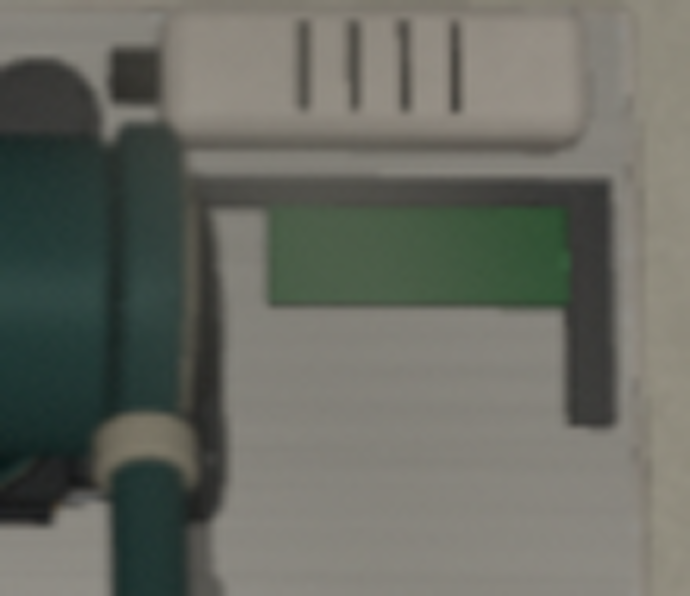

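The glass sits flush in the corner at crop (418,255): centre (599.9, -174.0) against home (600, -174.5). Now the lever.

Request:
play_rows --pt "0.5 0.001 0.015 0 0.1" --pt "0.5 0.002 0.03 0 0.2" --pt "0.5 0.004 0.045 0.005 0.35" --pt "0.5 0.0045 0.0505 0.015 0.35" --pt "0.5 0.0045 0.0505 0.017 0.35" --pt "0.5 0.0045 0.0505 0.017 0.35"

```text
time: 10.8
position: [0.5035, 0.0666, 0.1475]
eef_rot: [0.018, 1.0, -0.0, -0.001]
contact_force: [-1.1, -0.5, 0.3]
grip_width: 0.0441
finger_force: 0.0
```

```bash
python3 to.py 504.5 72.5 80 178
```

```text
at [503.5  66.6 147.5] yaw 177.9 shift [-1.   6.  67.5] turn -0.02 f [-1.1 -0.5  0.3] w 0.0441 t 10.8 j6 -1.45
```

Request:
play_rows --pt "0.5 -0.001 0.006 0.01 0" --pt "0.5 -0.001 0.006 0.03 0" --pt "0.5 -0.001 0.006 0.05 0" --pt "0.5 -0.001 0.006 0.065 0" --pt "0.5 -0.001 0.006 0.067 0" --pt "0.5 -0.001 0.006 0.067 0"

```text
time: 11.3
position: [0.5047, 0.0732, 0.0807]
eef_rot: [0.019, 1.0, -0.0, -0.001]
contact_force: [-1.3, -0.6, 0.5]
grip_width: 0.044
finger_force: 0.0
```

```bash
python3 to.py 504.5 72.5 80 178
```

```text
at [504.7  73.2  80.7] yaw 177.85 shift [ 0.2 -0.7  0.7] turn -0.02 f [-1.3 -0.6  0.5] w 0.044 t 11.3 j6 -1.44
```

Request:
play_rows --pt "0.3 0 0 0 0" --pt "0.1 0 0 0 0" --pt "0.1 0 0 0 0" --pt "0.1 0 0 0 0" --pt "0.1 0 0 0 0" --pt "0.1 0 0 0 0"

```text
time: 11.8
position: [0.5065, 0.0739, 0.0831]
eef_rot: [0.018, 1.0, 0.0, 0.001]
contact_force: [-0.5, 0.1, 3.1]
grip_width: 0.0158
finger_force: 30.0
```

Request:
play_rows --pt "0.1 -0.0002 0.0059 0 0.667" --pt "0.1 -0.0008 0.0118 0 1.333" --pt "0.1 -0.0019 0.0177 0 2.0" --pt "0.1 -0.0033 0.0234 0 2.667" --pt "0.1 -0.0051 0.0291 0 3.333" --pt "0.1 -0.0073 0.0346 0 4.0" --pt "0.1 -0.0099 0.0399 0 4.667" --pt "0.1 -0.0129 0.045 0 5.333" --pt "0.1 -0.0162 0.05 0 6.0" --pt "0.1 -0.0162 0.05 0 6.0"

```text
time: 12.63
position: [0.5246, 0.1243, 0.0831]
eef_rot: [0.327, 0.945, 0.001, 0.0]
contact_force: [-1.0, 1.7, 5.5]
grip_width: 0.0157
finger_force: 30.0
```

```bash
python3 to.py 579 154.3 80 97.1; python3 - <<'E'
from meas import *
p=ctrl.get_obs()['position'];print('angle',np.arctan2(p[1]-.070,.5895-p[0]),np.hypot(p[1]-.070,.5895-p[0]))
print(glass(grab('side')))
E
```

```text
at [524.6 124.3  83.1] yaw 141.81 shift [-24.2  57.2   3.2] turn 7.45 f [-1.   1.7  5.5] w 0.0157 t 12.6333 j6 -0.72
angle 0.6967414996243223 0.08462580052139099
(array([ 616.8, -139.4]), array([ 6.5, 57.7]), np.float32(95.29))
```

Request:
play_rows --pt "0.1 -0.0002 0.0059 0 0.667" --pt "0.1 -0.0008 0.0118 0 1.333" --pt "0.1 -0.0019 0.0177 0 2.0" --pt "0.1 -0.0033 0.0234 0 2.667" --pt "0.1 -0.0051 0.0291 0 3.333" --pt "0.1 -0.0073 0.0346 0 4.0" --pt "0.1 -0.0099 0.0399 0 4.667" --pt "0.1 -0.0129 0.045 0 5.333" --pt "0.1 -0.0162 0.05 0 6.0" --pt "0.1 -0.0162 0.05 0 6.0"

```text
time: 13.52
position: [0.5684, 0.1537, 0.083]
eef_rot: [0.603, 0.798, 0.001, -0.0]
contact_force: [-1.5, 5.5, 6.0]
grip_width: 0.0156
finger_force: 30.0
```

```bash
python3 to.py 579 154.3 80 97.1; python3 - <<'E'
from meas import *
p=ctrl.get_obs()['position'];print('angle',np.arctan2(p[1]-.070,.5895-p[0]),np.hypot(p[1]-.070,.5895-p[0]))
for n in('top','side'):
    d=grab(n,n+'3');q=proj(d,[[.576,.16,.1]])[0].astype(int)
    c=d['color'][max(q[1]-45,0):q[1]+45,max(q[0]-60,0):q[0]+60,::-1];cv2.imwrite(f'pics/{n}3c.png',cv2.resize(c,None,fx=6,fy=6,interpolation=cv2.INTER_CUBIC))
E
```

```text
at [568.4 153.7  83. ] yaw 105.86 shift [-2.4 10.4  3.1] turn 1.46 f [-1.5  5.5  6. ] w 0.0156 t 13.5167 j6 -0.06
angle 1.3233922539325078 0.08634562140549674
```

View pics/side3c.png

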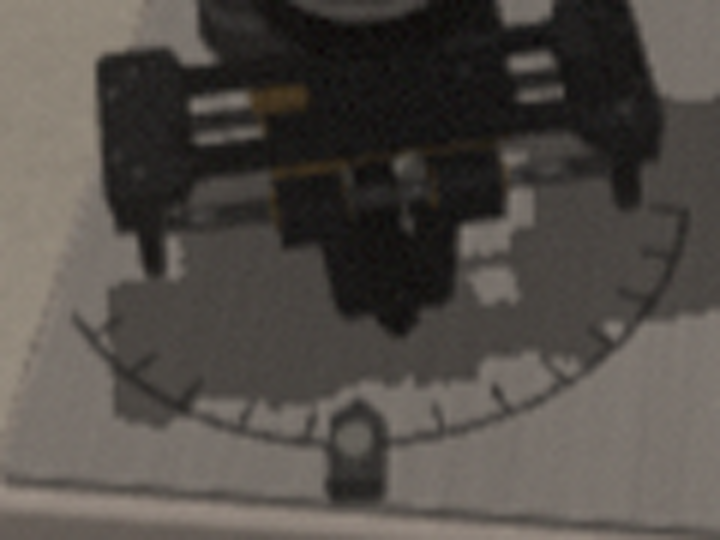

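The lever tip is visible at crop (403,330), just short of the index nose at (357,405). I'll move a further 7° and then release.

Request:
play_rows --pt "0.1 0 0.003 0 0.33" --pt "0.1 -0.0003 0.006 0 0.67" --pt "0.1 -0.0005 0.009 0 1.0" --pt "0.1 -0.0006 0.0105 0 1.17" --pt "0.1 -0.0006 0.0105 0 1.17" --pt "0.1 -0.0006 0.0105 0 1.17" --pt "0.3 -0.0006 0.0105 0 1.17" --pt "0.4 -0.0006 0.0105 0 1.17" --pt "0.4 -0.0006 0.0105 0 1.17" --pt "0.4 -0.0006 0.0105 0 1.17"

```text
time: 14.45
position: [0.577, 0.1542, 0.0816]
eef_rot: [0.65, 0.76, -0.001, -0.0]
contact_force: [0.0, 0.1, 0.4]
grip_width: 0.0353
finger_force: 0.0
```

Request:
play_rows --pt "0.4 0 0 -0.02 0" --pt "0.4 0 0 -0.05 0" --pt "0.4 0 0 -0.08 0" --pt "0.4 -0.03 0 -0.09 0" --pt "0.4 -0.07 -0.03 -0.09 0" --pt "0.4 -0.11 -0.06 -0.09 0" --pt "0.4 -0.15 -0.09 -0.09 0" --pt "0.4 -0.19 -0.12 -0.09 0" --pt "0.4 -0.22 -0.15 -0.09 0" --pt "0.4 -0.22 -0.15 -0.09 0"

```text
time: 15.28
position: [0.4613, -0.0878, 0.1719]
eef_rot: [0.65, 0.76, -0.001, -0.0]
contact_force: [0.3, -0.4, 0.6]
grip_width: 0.0356
finger_force: 0.0
```

```bash
python3 to.py 579 154.3 80 97.1; python3 - <<'E'
from meas import *
for n in('top','side'):
    d=grab(n,n+'4');print(n,glass(d));P=cloud(d);v=d['color'].max(2)
    L,uv=lever(d);X=ray(d,uv,.104)*1000; A=X[X[:,1]>97]; print(len(A))
    vx,vy,x0,y0=cv2.fitLine(A[:,:2].astype(np.float32),cv2.DIST_HUBER,0,.01,.01).ravel()
    if vy<0: vx,vy=-vx,-vy
    print('lever axis angle',np.arctan2(vy,-vx),x0,y0,'pivot-based',np.arctan2(y0-70,589.5-x0),'ymax',X[:,1].max(), 'x at tip',x0+vx/vy*(179-y0))
    q=proj(d,[[.58,.14,.1]])[0].astype(int)
    c=d['color'][max(q[1]-45,0):q[1]+45,max(q[0]-60,0):q[0]+60,::-1];cv2.imwrite(f'pics/{n}4c.png',cv2.resize(c,None,fx=6,fy=6,interpolation=cv2.INTER_CUBIC))
E
```

```text
at [461.3 -87.8 171.9] yaw 98.89 shift [221.  153.8  91.6] turn 0.3 f [ 0.3 -0.4  0.6] w 0.0356 t 15.2833 j6 -0.4
top (array([ 599.9, -174.2]), array([ 38.3, 118.6]), np.float32(90.55))
195
lever axis angle 1.4113944 578.2742 135.67789 pivot-based 1.4015098 ymax 175.7201067905464 x at tip 571.30945
side (array([ 600.5, -169.8]), array([ 38. , 117.9]), np.float32(90.21))
244
lever axis angle 1.4124184 578.42944 144.8344 pivot-based 1.4239275 ymax 192.75041096003974 x at tip 572.97266
```

View pics/top4c.png

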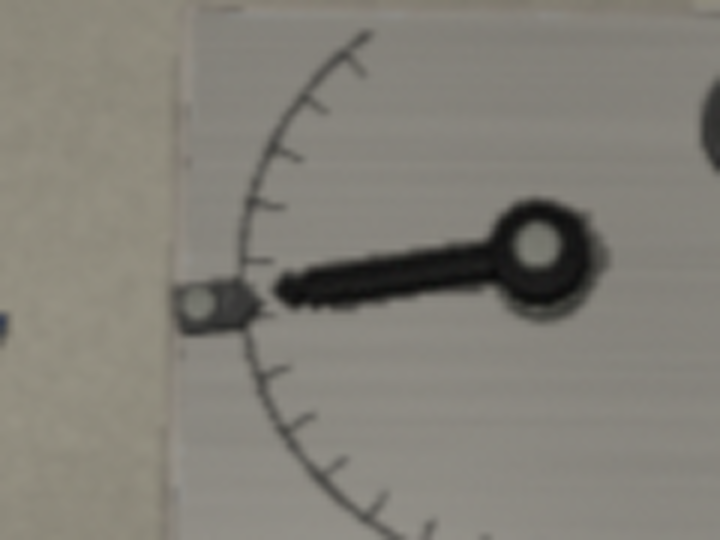

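The lever is at 1.411 rad and the index at 1.447, so the tip is about 4 mm short of the line, inside the 10 mm limit. The glass is home and the arm is clear. Handing in.

```bash
python3 -c "
from rig import ctrl
print(ctrl.job_done())"
```

```text
the job is handed in; nothing more can be done
None
```

I handed the job in, though no verdict came back: by my last measurement the glass is in the corner, within about 1 mm of home and flush with the fence, and the lever tip is about 4 mm short of the index line (10 mm allowed).

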